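# Open the dust hood to its working mark and start the extractor

### The job

Get the small dust hood ready for work: push its sloping window up from beneath the projecting lip, without pinching the lip or pressing hard on the window's face, until the lip is level with the pointer clamped on the frame, and let go of it there. Only then press the button on the grey switch box all the way down and let it come back up. Nothing is to be picked up, and the jar, dish, wax, calliper and pumice on the table stay where they are.

Things in the scene. Friction and masses are not known exactly. Their poses are not given: they have to be found in the camera images.
- hood: Grey benchtop dust hood, fixed: 200 deep x 280 wide x 215 mm high (jambs to 255). Origin: centre of its underside, on the table. Frame: x from its front to its back, y to its left seen from the front, z up. Its front faces -x and leans back 40 degrees, foot at x = -100 mm: up the slope is (0.643, 0, 0.766), outward (-0.766, 0, 0.643). Closed sill panel below the window, fixed panel above.
- sash (a joint): Travel of the window up the slope in m: 0 shut, 0.135 fully open. The window (222 x 100 mm, clear pane in an aluminium frame) is balanced by a counterweight on the hood's left side and stays where it is left; moving it takes about 2.5 N plus 10 N per m/s. A black rubber strip (14 x 206 x 4 mm) lies on top of the lip next to the window; fingers on strip and lip at once count as pinching.
- lip_edge (a point): Middle of the lower outer edge of the lip; moves with the window. The lip is an aluminium shelf, 210 mm wide along hood y, 5 mm thick, standing out 28 mm square to the slope at the window's lower edge, free from below and in front. Below it the sill panel lies 12 mm farther in than the window. Axes: z up the slope, -x outward from it, y to the hood's left.
- lip_end (a point): Outer corner of the lip's right-hand end (beside the pointer), at mid-thickness: 2.5 mm up the slope and 105 mm to the right of lip_edge. Same axes. This point has to come level with the pointer tip.
- pointer_tip (a point): Tip of the steel pointer: a clamp (34 x 16 mm) with thumbscrew on the right-hand jamb, with a 13 mm cone pointing left at the lip's end. Same axes as lip_edge. At the mark, lip_end and pointer_tip have the same position along z (the slope). The pointer is clamped fast and does not stop the window; at the start it is 35 to 120 mm up the slope from the lip.
- pod: Grey switch box, 70 x 90 x 38 mm, fixed on the table, with a round steel push button on its top. Origin: centre of its underside. It stands at the front left or the front right of the table, in exchange with the flux jar.
- switch_top (a point): Centre of the button's top face, 28 mm across; the button is pressed straight down.
- switch (a joint): Button travel in m: 0 up, 0.006 fully down. A spring returns it; fully down takes 5 N. Counts as pressed above 0.004.
- flux_jar: White lidded porcelain flux pot, 53 mm across, 59 mm high, loose. Origin: centre of its underside.
- ring_dish: Shallow dish with ring blanks, 61 mm across, 14 mm high, loose. Origin: centre of its underside.
- wax_block: Half-carved wax block, 34 x 62 x 22 mm, loose. Origin: centre of its underside.
- vernier: Small vernier calliper, 58 x 150 x 10 mm, lying loose. Origin: centre of its underside.
- pumice: Grey pumice block, 42 x 60 x 27 mm, loose, at the right edge of the table. Origin: centre of its underside.

How it is judged:
On the way, in this order (a step that is already met when the one before it is completed fails the run):
1. the window rests by itself at the mark: lip within 8 mm of the pointer along the slope, not moving, lip let go (z of lip_end in the frame of pointer_tip between -0.008 and 0.008 m and velocity of joint sash between -0.01 and 0.01 m/s and contact force between each of the arm, the fingers and sash_c4 below 0.1 N), for 0.3 s.
2. the button is pressed down (value of joint switch above 0.004 m), for 0.05 s.
At the end, for the whole second after the job is handed in: The window rests with its lip within 8 mm of the pointer tip along the slope, and the button, pressed at least 4 mm down after that, has sprung back up (under 2 mm) (z of lip_end in the frame of pointer_tip between -0.008 and 0.008 m and velocity of joint sash between -0.01 and 0.01 m/s and value of joint switch below 0.002 m); the robot touches nothing.
It fails at once if the button is pressed before the window is at the mark (value of joint switch above 0.004 m and (z of lip_end in the frame of pointer_tip below -0.012 m or z of lip_end in the frame of pointer_tip above 0.012 m)).
It fails at once if the lip is pinched between the fingers (contact force between the fingers and sash_c6 above 2 N and contact force between the fingers and sash_c4 above 2 N).
It fails at once if the window's pane or frame is pressed with more than 15 N (contact force between any of the arm, the fingers and sash_c0 above 15 N or contact force between any of the arm, the fingers and sash_c1 above 15 N or contact force between any of the arm, the fingers and sash_c2 above 15 N or contact force between any of the arm, the fingers and sash_c3 above 15 N or contact force between any of the arm, the fingers and sash_c5 above 15 N).
It fails at once if a loose bystander is moved more than 20 mm or picked up (distance of any of flux_jar, ring_dish, wax_block, vernier, pumice from where it was at the start of the episode above 0.02 m).
It also fails if it takes over 45 s, if anything falls off the work surface, if the arm or the gripper's body presses on something with over 40 N, if the wrist force passes 120 N, or if a joint passes its speed limit or range.

### The arm

A 7-joint arm with a two-finger parallel gripper is mounted at the origin on a cart in front of the work surface, level with it; the furniture and walls round the work are solid. World frame = base frame: x ahead of the robot, y to its left, z up, the work surface at z = 0. Lengths are in m, angles in rad, forces in N, time in s.
With the tool pointing down it reaches from about 0.4 to 0.85 m from the base axis. Payload 10.4 kg.
Tool frame: the origin (TCP) lies midway between the tips of the shut fingers; the grasp point (between the pads) lies 19 mm behind it; z points along the fingers, y is the line along which they close (so a half turn about z gives the same grasp; the last joint's range is limited). The gripper opens to 87 mm and grips with 3 to 60 N. Pads are 19 mm wide; open, the fingers measure 117 mm over their backs; the gripper's body (75 mm by 190 mm) begins 51 mm behind the grasp point.
Start: joints at [-1.314, 0.332, -0.065, 1.46, 0.022, 1.35, -0.088], TCP at [0.173, 0.601, 0.189] pointing down, gripper open.
Joint ranges: [-2.6, 2.6], [-0.5, 2.12], [-1.47, 1.34], [0.16, 2.42], [-1.27, 4.41], [0.06, 2.06], [-2.6, 2.6]. Speed limits (rad/s): [2.22, 2.22, 2.79, 2.79, 3.14, 3.14, 3.14].

### API

Orientations are given as a unit quaternion [x, y, z, w].
In Python, from bench import r gives the robot as it stands.
- The arm moves only by the tool arm_command, never from a script. Its arguments are lists of equal length, an entry for each row: "xyz": the shift along the world's x, y, z in m, a list of three; "rot": the turn, a rotation vector about the world's x, y, z in rad, a list of three. In form: {"xyz": [[tx, ty, tz], ...], "rot": [[ax, ay, az], ...]}. A call has 1 to 20 rows; each row is the pose to reach, as a shift and turn from the pose commanded when the call began; what a row does not reach only later rows make up. A row lasts 1/12 s, in which the tool goes at most 41.7 mm and 7.16 degrees, less where a joint would pass 70% of its speed; a pose out of reach is approached as far as the arm can. A call with a gripper value outside its range is refused whole. "grip" is the opening, from 0 (shut) to 1 (fully open), set as the call begins (left out, the last holds). The fingers move at their own pace and stop on an object; "squeeze" is the grip in N (left out, the last holds). Time passes only in rows, so rows that repeat a pose let the fingers close. It gives the time, the measured TCP pose, the force, the opening and the grip force at its end, in the units of the state.
- r.read_state(): the state, without advancing time (a new reading comes with each control period).
- r.camera(name): name is "scene" or "top" or "wrist"; returns the picture (420x560x3 uint8, red, green, blue); there is no depth.
- r.camera_model(name): a dict with "fx", "fy", "cx", "cy" (pixels), "T" (4x4, takes a point from camera to world coordinates). Camera axes: x right, y up, looking along -z (the intrinsics and any distortion apply to the point x, -y, -z); pixel columns grow to the right and rows downward; lengths in m; the calibration is good to about 2 mm. A picture is of the moment at which its call begins: read the wrist's pose just before it. camera_model takes no time and is no camera call; for the wrist camera it gives the pose at the moment of the call.
- r.close_job(): hands the job in; it is judged then, once.
Trained networks look in the newest picture that a camera, given by its name, has taken for a name from the list of things; names that differ only in an ending like _2 or _b are one class to them, and where a whole thing is asked for, a point or a joint stands for the part that bears it (a point fixed in the world has none). Each returns a list of dicts, best first, with "conf" (0 to 1); they miss things now and then, are a little off and sometimes report something else, mostly with a low value. They report only what shows in the picture. A call takes as long as a camera call.
- r.look_for(label, camera): "at" ([x, y, z] in m, in the coordinates of the camera as it stood for that picture, good to about 4 mm: the middle of the surface that is visible of it).
- r.spot_point(label, camera): "at" ([x, y, z] in m, in the coordinates of the camera as it stood for that picture, good to about 4 mm: a listed point, or the origin of a listed thing).
The state is a dict: "time": time; "joint_positions": joint angles; "joint_vel": joint speeds; "joint_torque": joint torques, N m; "ee_pos": TCP position; "eef_rot": TCP orientation; "ft_force": force on the tool from outside, world axes, zero at the start; "torque": the same for the moment, N m; "width": finger opening in m; "grip_force": force on a finger pad.
Only numpy, scipy, OpenCV 4.12 (cv2) and the standard library are available. Lean on these libraries where they do the work, as an engineer would, in place of code of your own. Each camera call takes 0.05 s, during which the arm holds its last target. There are 200 camera calls.

## Working session

There is one attempt and no reset: what is moved stays moved. The work goes in short steps, Python scripts to look and compute and a tool call to move; the robot and the scene stay as the last step left them, time stands still between calls to the robot, and variables do not carry over. Pictures are saved under pics/ and viewed, at most 10 in all, crops included, and the job is handed in when it is done.

Besides the shell and the picture viewer there is one more tool, called after "Emit:" as name(argument=value, ...) on one line, values as JSON. arm_command: Moves the arm, as the interface text tells. Its arguments: {"type":"object","properties":{"xyz":{"type":"array"},"rot":{"type":"array"},"grip":{"type":"number"},"squeeze":{"type":"number"}},"required":["xyz","rot"]}

```bash
mkdir -p pics; cat > h.py <<'E'
from bench import r
import numpy as np, cv2
from scipy.spatial.transform import Rotation as R
np.set_printoptions(precision=4,suppress=True)
def w(cam,p):
    T=np.array(r.camera_model(cam)["T"]); return (T@np.append(p,1))[:3]
def spot(l,cam,f="spot_point",n=2):
    for d in getattr(r,f)(l,cam)[:n]: print(cam,l,f,w(cam,d["at"]),round(d["conf"],2))
E
python3 - <<'E'
from h import *
s=r.read_state(); print(s["time"],s["ee_pos"],s["eef_rot"],s["ft_force"])
ims=[]
for c in("scene","top"):
    im=r.camera(c); cv2.imwrite(f"pics/{c}0.png",im[:,:,::-1])
    for l in("hood","lip_edge","lip_end","pointer_tip","switch_top","pod","flux_jar"): spot(l,c,n=1)
for l in("ring_dish","wax_block","vernier","pumice"): spot(l,"top",n=1)
print(r.read_state()["time"])
E
```

```text
0.0 [0.1725 0.6003 0.1881] [ 0.1394  0.9902 -0.0007 -0.    ] [-0.1456 -0.4518  0.3983]
scene hood spot_point [0.62   0.0312 0.0004] 0.79
scene lip_edge spot_point [0.5451 0.0207 0.0943] 0.86
scene lip_end spot_point [ 0.5599 -0.0796  0.0939] 0.58
scene pointer_tip spot_point [ 0.6053 -0.0721  0.1299] 0.53
scene switch_top spot_point [ 0.447  -0.3087  0.0611] 0.5
scene pod spot_point [ 0.4447 -0.3108 -0.0002] 0.55
scene flux_jar spot_point [0.4526 0.2874 0.004 ] 0.87
top hood spot_point [ 0.6181  0.0334 -0.0009] 0.82
top lip_edge spot_point [0.5429 0.022  0.0879] 0.89
top lip_end spot_point [ 0.5564 -0.0796  0.091 ] 0.79
top pointer_tip spot_point [ 0.6004 -0.0679  0.1304] 0.66
top switch_top spot_point [ 0.445  -0.3104  0.0591] 0.6
top pod spot_point [ 0.4446 -0.3088 -0.0005] 0.6
top flux_jar spot_point [ 0.4509  0.2859 -0.0033] 0.61
top ring_dish spot_point [0.3917 0.1344 0.0013] 0.68
top wax_block spot_point [ 0.3842 -0.186  -0.0011] 0.62
top vernier spot_point [ 0.3935  0.0146 -0.0009] 0.62
top pumice spot_point [ 0.5812 -0.3383 -0.0002] 0.74
1.0
```

View pics/scene0.png

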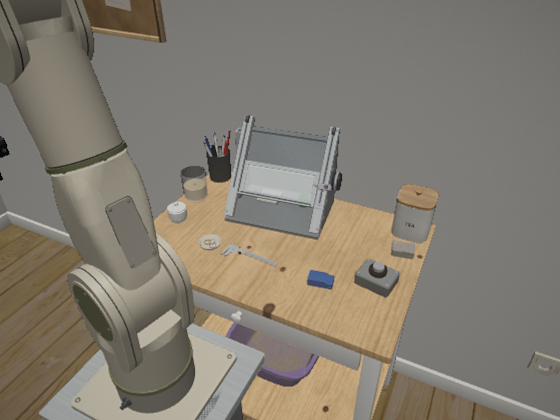

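View pics/top0.png

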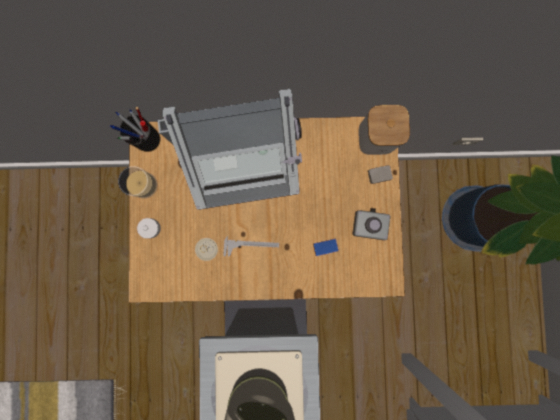

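The pictures show the hood at the centre back, turned about 8°, with its lip near (245,183) in top. The pod is at front right, button near (373,225), with the pumice behind it, and the jar is at the left. The networks' positions agree with this. Next I work out the approach.

```bash
cat >> h.py <<'E'
psi=0.14; h=np.array([np.cos(psi),np.sin(psi),0]); yl=np.array([-np.sin(psi),np.cos(psi),0])
u=.643*h+np.array([0,0,.766]); n=-.766*h+np.array([0,0,.643])
E
python3 - <<'E'
from h import *
s=r.read_state(); p=np.array(s["ee_pos"]); q=R.from_quat(s["eef_rot"])
z=-n; y=yl; x=np.cross(y,z); Q=R.from_matrix(np.array([x,y,z]).T)
lip=np.array([.544,.0213,.091])
print("rot",(Q*q.inv()).as_rotvec(), np.degrees((Q*q.inv()).magnitude()))
for a,b in((.04,.10),(.04,.0),(.04,-.018),(.0,-.018)): 
    t=lip-a*u+b*n; print(a,b,t,t-p)
print(u,n)
E
```

```text
rot [-0.0615 -0.8765  0.3926] 55.13831969604417
0.04 0.1 [0.4427 0.007  0.1247] [ 0.2701 -0.5937 -0.0642]
0.04 0.0 [0.5185 0.0177 0.0604] [ 0.3459 -0.583  -0.1285]
0.04 -0.018 [0.5322 0.0196 0.0488] [ 0.3596 -0.5811 -0.1401]
0.0 -0.018 [0.5577 0.0232 0.0794] [ 0.3851 -0.5775 -0.1095]
[0.6367 0.0897 0.766 ] [-0.7585 -0.1069  0.643 ]
```

Emit:
arm_command(xyz=[[0.02, -0.03, 0.01], [0.04, -0.06, 0.02], [0.06, -0.09, 0.03], [0.075, -0.125, 0.03], [0.09, -0.16, 0.03], [0.105, -0.195, 0.03], [0.12, -0.23, 0.03], [0.135, -0.265, 0.03], [0.15, -0.3, 0.03], [0.165, -0.335, 0.03], [0.18, -0.37, 0.03], [0.19, -0.405, 0.03], [0.2, -0.44, 0.03], [0.21, -0.475, 0.02], [0.22, -0.51, 0.01], [0.225, -0.54, 0.0], [0.23, -0.57, 0.0], [0.23, -0.594, 0.0], [0.23, -0.594, 0.0], [0.23, -0.594, 0.0]], rot=[[0, 0, 0.02], [0, 0, 0.04], [0, -0.05, 0.06], [0, -0.1, 0.08], [-0.01, -0.15, 0.1], [-0.01, -0.2, 0.12], [-0.01, -0.26, 0.14], [-0.02, -0.32, 0.16], [-0.02, -0.38, 0.18], [-0.03, -0.44, 0.2], [-0.03, -0.5, 0.22], [-0.04, -0.56, 0.25], [-0.04, -0.62, 0.28], [-0.05, -0.68, 0.31], [-0.05, -0.74, 0.33], [-0.06, -0.8, 0.36], [-0.06, -0.85, 0.38], [-0.0615, -0.8765, 0.3926], [-0.0615, -0.8765, 0.3926], [-0.0615, -0.8765, 0.3926]], grip=0)

```text
time: 2.67
ee_pos: [0.4926, 0.1654, 0.2206]
eef_rot: [-0.063, 0.911, 0.02, 0.407]
ft_force: [0.1, 1.7, -1.9]
width: 0.0006
grip_force: 0.0
```

```bash
python3 - <<'E'
from h import *
s=r.read_state(); print(s["time"],s["ee_pos"],s["eef_rot"],s["joint_positions"],s["joint_vel"])
im=r.camera("wrist"); cv2.imwrite("pics/w1.png",im[:,:,::-1])
for l in("lip_edge","lip_end","pointer_tip"): spot(l,"wrist",n=1)
s=r.read_state(); print(s["time"],s["ee_pos"],s["ft_force"])
im=r.camera("scene"); cv2.imwrite("pics/s1.png",im[:,:,::-1])
s=r.read_state(); print(s["time"],s["ee_pos"],s["ft_force"])
E
```

```text
2.6667 [0.4926 0.1654 0.2206] [-0.0627  0.9113  0.0195  0.4066] [-0.2204 -0.4998 -0.4011  2.4156  0.4417  0.4846  0.74  ] [ 1.4807  0.0026  0.0143 -0.0022 -0.9212 -1.3647  1.9279]
wrist lip_edge spot_point [0.5455 0.0128 0.092 ] 0.92
wrist lip_end spot_point [ 0.5517 -0.0878  0.0905] 0.66
wrist pointer_tip spot_point [ 0.5982 -0.0806  0.1262] 0.58
2.8667 [0.4917 0.1625 0.2188] [-0.154   0.5251  0.0306]
2.9167 [0.4912 0.164  0.2188] [-0.7128  0.105   0.3892]
```

View pics/s1.png

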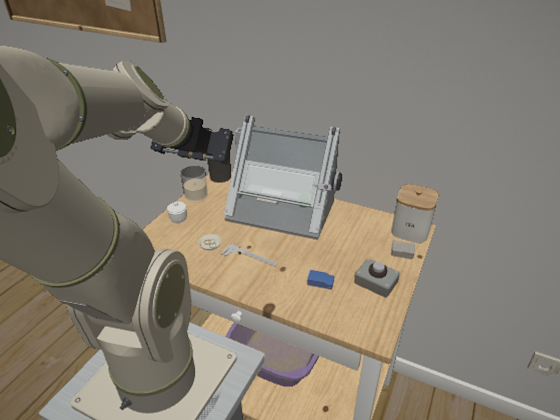

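View pics/w1.png

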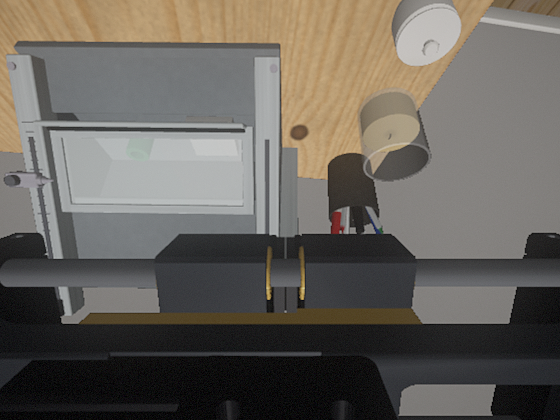

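The wrist view shows the lip as a ledge at row 125, columns 45–245, with the pointer at (20,180). In the scene view the arm hangs left of the hood and is stopped by its own limits: joints 2 and 4 are at their ends. I'll fit a simple kinematic model to see which tool poses are reachable.

```bash
cat > kin.py <<'E'
import itertools
from h import *
from scipy.optimize import least_squares
S=[([-1.314,.332,-.065,1.46,.022,1.35,-.088],[.173,.601,.189],[.1394,.9902,-.0007,0])]
s=r.read_state(); S.append((s["joint_positions"],s["ee_pos"],s["eef_rot"]))
def rots(q,sg):
    A=R.from_euler('z',sg[0]*q[0])*R.from_euler('y',q[1]); B=A*R.from_euler('z',sg[1]*q[2])*R.from_euler('y',q[3])
    C=B*R.from_euler('z',sg[2]*q[4])*R.from_euler('y',q[5]); return A,B,C
best=None
for sg in itertools.product((1,-1),repeat=4):
    e=0;D=[]
    for q,p,o in S:
        A,B,C=rots(q,sg); D.append((C*R.from_euler('z',sg[3]*q[6])).inv()*R.from_quat(o))
    e=(D[0].inv()*D[1]).magnitude()
    if best is None or e<best[0]: best=(e,sg,D[0])
err,sg,D=best
M=[];P=[]
for q,p,o in S:
    A,B,C=rots(q,sg); M.append(np.array([[0,0,1],A.apply([0,0,1]),B.apply([0,0,1]),C.apply([0,0,1])]).T); P.append(p)
M=np.vstack(M);P=np.hstack(P); L,res,_,_=np.linalg.lstsq(M,P,rcond=None)
def fk(q):
    A,B,C=rots(q,sg); return np.array([0,0,L[0]])+L[1]*A.apply([0,0,1])+L[2]*B.apply([0,0,1])+L[3]*C.apply([0,0,1]), C*R.from_euler('z',sg[3]*q[6])*D
lo=np.array([-2.6,-.5,-1.47,.16,-1.27,.06,-2.6]);hi=np.array([2.6,2.12,1.34,2.42,4.41,2.06,2.6])
def ik(p,Q,q0):
    f=lambda q:(lambda a:np.r_[(a[0]-p)*10,(a[1]*Q.inv()).as_rotvec()*2,1e-3*(q-q0)])(fk(q))
    o=least_squares(f,np.clip(q0,lo+.02,hi-.02),bounds=(lo,hi)); a=fk(o.x); return o.x,np.linalg.norm(a[0]-p),np.degrees((a[1]*Q.inv()).magnitude())
E
python3 - <<'E'
from kin import *
print(err,sg,L,M@L-P)
print("cam in tcp",R.from_quat(s["eef_rot"]).inv().apply(np.array(r.camera_model("wrist")["T"])[:3,3]-s["ee_pos"]))
lip=np.array([.545,.0185,.0915]); q0=np.array(s["joint_positions"])
for pitch in(40,50,60):
  for al in(0,.3,.6,-.3,-.6):
    for flip in(1,-1):
      pr=np.radians(pitch); z=np.cos(pr)*h-np.array([0,0,np.sin(pr)]); xx=np.cross(yl,z); z=np.cos(al)*z-np.sin(al)*yl
      y=np.cross(z,xx); Q=R.from_matrix(np.array([xx*flip,y*flip,z]).T)
      o=[]
      for a,b in((.04,.08),(.012,-.018),(-.06,-.018)):
        rr=min((ik(lip-a*u+b*n,Q,qq) for qq in(q0,np.r_[-.2,.2,0,2,0,.8,-2.4],np.r_[-.2,.2,0,2,0,.8,2.4])),key=lambda t:t[1]*10+t[2]/57); o+=[round(rr[1]*1000),round(rr[2])]
      print(pitch,al,flip,o,rr[0])
E
```

```text
0.0020845306117074206 (-1, -1, -1, -1) [0.2526 0.5541 0.4534 0.5042] [-0.0431  0.0082 -0.0159 -0.0097  0.0229  0.0159]
cam in tcp [ 0.0683 -0.001  -0.196 ]
40 0 1 [25, 17, 20, 14, 10, 7] [-0.3862 -0.1452  0.4666  2.42   -0.7779  0.1781  2.548 ]
40 0 -1 [26, 17, 20, 14, 10, 7] [ 0.0401 -0.1296  0.0799  2.42   -0.9861  0.2287 -0.3941]
40 0.3 1 [25, 16, 18, 13, 9, 6] [-0.1255 -0.0325 -0.3902  2.42    1.361   0.5799 -0.1132]
40 0.3 -1 [24, 16, 18, 13, 9, 6] [ 1.1169 -0.3885 -1.358   2.42    0.6832  0.1678 -2.6   ]
40 0.6 1 [12, 8, 5, 3, 0, 0] [-0.5443  0.2596 -0.3263  2.3858  1.4207  1.1012 -0.5428]
40 0.6 -1 [12, 8, 5, 3, 0, 0] [-0.4881  0.2688 -0.3944  2.3831  1.4221  1.1255  2.5954]
40 -0.3 1 [14, 9, 9, 7, 7, 7] [ 1.7319  0.4541 -1.264   2.42   -1.27    0.4758 -2.6   ]
40 -0.3 -1 [14, 9, 9, 7, 2, 1] [ 1.8067  0.2998 -1.3983  2.42   -1.27    0.4665  0.3283]
40 -0.6 1 [0, 0, 0, 0, 0, 0] [ 1.7187  0.9198 -1.4604  2.2078 -0.1409  0.4808  2.6   ]
40 -0.6 -1 [0, 0, 0, 0, 0, 0] [ 0.7593  0.3509 -0.0084  2.2107 -1.2022  1.1327  0.4812]
50 0 1 [13, 9, 8, 6, 0, 0] [-0.1639 -0.1333  0.2128  2.39
[... 977 characters left out ...]
142]
60 0.3 1 [1, 1, 0, 0, 0, 0] [-0.1047 -0.0075 -0.2841  2.198   0.7308  0.6441  0.7141]
60 0.3 -1 [1, 1, 0, 0, 0, 0] [-0.294  -0.0054 -0.1001  2.1973  0.7386  0.6495 -2.438 ]
60 0.6 1 [0, 0, 0, 0, 0, 0] [-0.4357  0.2157 -0.2701  2.1087  1.0117  1.0526  0.2126]
60 0.6 -1 [1, 1, 0, 0, 0, 0] [-1.5244  0.3605  1.0493  2.107   0.6631  0.7621 -2.6   ]
60 -0.3 1 [0, 0, 0, 0, 0, 0] [ 1.1003  0.0987 -0.7605  2.1148 -0.6735  0.7551  2.6   ]
60 -0.3 -1 [0, 0, 0, 0, 0, 0] [ 0.224   0.072   0.1724  2.1161 -0.7728  0.8126 -0.4484]
60 -0.6 1 [0, 0, 0, 0, 0, 0] [ 1.5248  0.8084 -1.47    1.9605  0.0884  0.808   2.0383]
60 -0.6 -1 [0, 0, 0, 0, 0, 0] [ 0.6488  0.3127 -0.0795  1.9624 -0.851   1.1252 -0.2056]
```

```bash
cat >> h.py <<'E'
def Qp(deg,al=0):
    a=np.radians(deg); z=np.cos(a)*h-np.array([0,0,np.sin(a)]); x=np.cross(yl,z); z=np.cos(al)*z-np.sin(al)*yl
    return R.from_matrix(np.array([x,np.cross(z,x),z]).T)
lip=np.array([.5445,.019,.0915])
def go(a,b,Q,c=0):
    s=r.read_state(); p=np.array(s["ee_pos"]); t=lip-a*u+b*n+c*yl
    print(a,b,t,"d",t-p,"rot",(Q*R.from_quat(s["eef_rot"]).inv()).as_rotvec())
E
python3 - <<'E'
from h import *
for a,b in((.05,.08),(.05,.03),(.05,-.015),(.015,-.015)): go(a,b,Qp(60))
E
```

```text
0.05 0.08 [0.452  0.006  0.1046] d [-0.0392 -0.158  -0.1141] rot [-0.0283  0.3074  0.0141]
0.05 0.03 [0.4899 0.0113 0.0725] d [-0.0013 -0.1527 -0.1463] rot [-0.0283  0.3074  0.0141]
0.05 -0.015 [0.524  0.0161 0.0436] d [ 0.0329 -0.1478 -0.1752] rot [-0.0283  0.3074  0.0141]
0.015 -0.015 [0.5463 0.0193 0.0704] d [ 0.0552 -0.1447 -0.1484] rot [-0.0283  0.3074  0.0141]
```

Emit:
arm_command(xyz=[[-0.01, -0.01, 0], [-0.02, -0.02, 0], [-0.03, -0.04, 0], [-0.04, -0.06, 0], [-0.04, -0.08, -0.01], [-0.04, -0.1, -0.02], [-0.04, -0.12, -0.03], [-0.04, -0.14, -0.04], [-0.04, -0.158, -0.05], [-0.04, -0.158, -0.06], [-0.04, -0.158, -0.06], [-0.04, -0.158, -0.06], [-0.04, -0.158, -0.06]], rot=[[0, 0.05, 0], [0, 0.1, 0], [0, 0.16, 0], [-0.01, 0.22, 0], [-0.02, 0.27, 0.01], [-0.028, 0.307, 0.014], [-0.028, 0.307, 0.014], [-0.028, 0.307, 0.014], [-0.028, 0.307, 0.014], [-0.028, 0.307, 0.014], [-0.028, 0.307, 0.014], [-0.028, 0.307, 0.014], [-0.028, 0.307, 0.014]])

```text
time: 4.0
ee_pos: [0.4516, 0.0078, 0.1595]
eef_rot: [-0.07, 0.963, 0.019, 0.259]
ft_force: [-0.1, 0.9, 0.0]
width: 0.0003
grip_force: 0.0
```

```bash
python3 - <<'E'
from h import *
s=r.read_state(); print(s["time"],s["ee_pos"],np.array(s["joint_positions"]),s["joint_vel"])
im=r.camera("wrist"); cv2.imwrite("pics/w2.png",im[:,:,::-1])
for l in("lip_edge","lip_end","pointer_tip"): spot(l,"wrist",n=1)
for a,b in((.05,.08),(.05,.03),(.05,-.015),(.015,-.015)): go(a,b,Qp(60))
E
```

```text
4.0 [0.4516 0.0078 0.1595] [-0.1104 -0.4745  0.0088  2.3863 -0.0272  0.7056  1.6295] [ 0.0114 -0.004  -0.0011 -0.0053 -0.0005 -0.0048  0.0051]
0.05 0.08 [0.452  0.006  0.1046] d [ 0.0003 -0.0008 -0.0548] rot [-0.0004  0.0016 -0.0024]
0.05 0.03 [0.4899 0.0113 0.0725] d [ 0.0382  0.0046 -0.087 ] rot [-0.0004  0.0016 -0.0024]
0.05 -0.015 [0.524  0.0161 0.0436] d [ 0.0724  0.0094 -0.1159] rot [-0.0004  0.0016 -0.0024]
0.015 -0.015 [0.5463 0.0193 0.0704] d [ 0.0947  0.0125 -0.0891] rot [-0.0004  0.0016 -0.0024]
```

Emit:
arm_command(xyz=[[0, 0, -0.02], [0, 0, -0.04], [0.01, 0, -0.06], [0.02, 0.002, -0.072], [0.035, 0.005, -0.085], [0.05, 0.007, -0.098], [0.06, 0.008, -0.107], [0.07, 0.009, -0.115], [0.072, 0.0095, -0.116], [0.072, 0.0095, -0.116]], rot=[[0, 0, 0], [0, 0, 0], [0, 0, 0], [0, 0, 0], [0, 0, 0], [0, 0, 0], [0, 0, 0], [0, 0, 0], [0, 0, 0], [0, 0, 0]])

```text
time: 5.03
ee_pos: [0.5234, 0.0161, 0.0425]
eef_rot: [-0.068, 0.964, 0.019, 0.258]
ft_force: [-1.2, 0.5, 0.2]
width: -0.0
grip_force: 0.0
```

```bash
python3 - <<'E'
from h import *
s=r.read_state(); print(s["time"],s["ee_pos"],np.array(s["joint_positions"]),s["ft_force"])
im=r.camera("wrist"); cv2.imwrite("pics/w3.png",im[:,:,::-1])
for l in("lip_edge","lip_end","pointer_tip"): spot(l,"wrist",n=1)
im=r.camera("scene"); cv2.imwrite("pics/s3.png",cv2.resize(im[100:250,190:390,::-1],None,fx=4,fy=4))
for l in("lip_edge","lip_end","pointer_tip"): spot(l,"scene",n=1)
E
```

```text
5.0333 [0.5234 0.0161 0.0425] [ 0.466  -0.0519 -0.5499  2.3551 -0.1762  0.312   1.775 ] [-1.2149  0.4932  0.2224]
wrist lip_end spot_point [ 0.5565 -0.0843  0.0948] 0.97
scene lip_end spot_point [ 0.559  -0.084   0.0879] 0.57
scene pointer_tip spot_point [ 0.6057 -0.0718  0.1334] 0.53
```

View pics/w3.png

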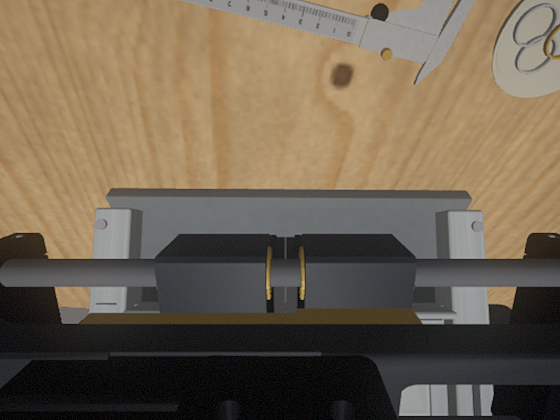

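View pics/s3.png

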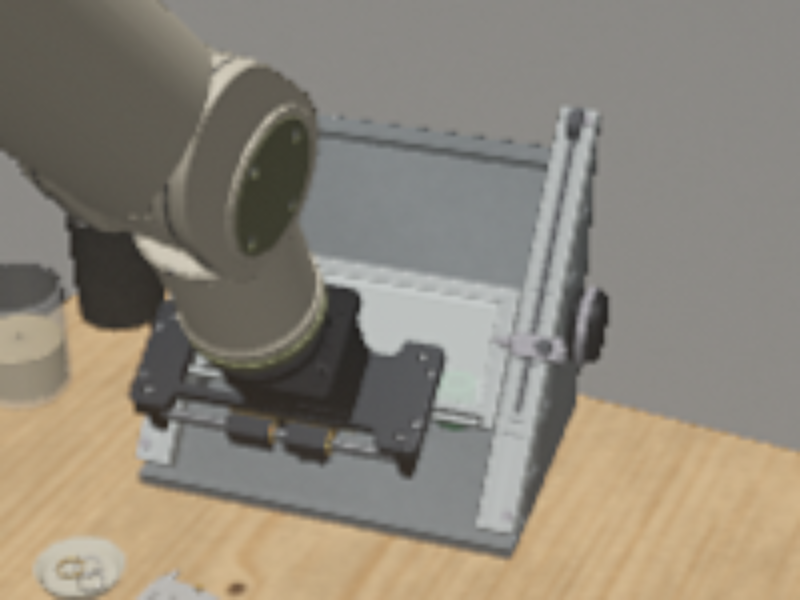

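The wrist and scene views show the shut fingers over the sill panel, below the lip. The lip's right end (scene crop about (478,420)) and the pointer (about (505,343)) stay visible, and the mark is about 58 mm up the slope. I now move up until the fingers touch.

Emit:
arm_command(xyz=[[0.004, 0.0005, 0.005], [0.008, 0.001, 0.01], [0.012, 0.0015, 0.0145], [0.014, 0.002, 0.017], [0.016, 0.0022, 0.019], [0.018, 0.0025, 0.0215], [0.02, 0.0028, 0.024], [0.022, 0.003, 0.0265]], rot=[[0, 0, 0], [0, 0, 0], [0, 0, 0], [0, 0, 0], [0, 0, 0], [0, 0, 0], [0, 0, 0], [0, 0, 0]])

```text
time: 6.1
ee_pos: [0.5455, 0.0187, 0.0694]
eef_rot: [-0.068, 0.963, 0.019, 0.258]
ft_force: [-1.0, 0.6, -0.3]
width: 0.0004
grip_force: 0.0
```

```bash
cat > m.py <<'E'
from h import *
def meas(n=2):
    s=r.read_state(); print(s["time"],np.array(s["ee_pos"]),s["ft_force"],"a",np.dot(lip-s["ee_pos"],u),"b",np.dot(s["ee_pos"]-lip,globals()["n_"]))
    for c in("scene","top"):
        r.camera(c); spot("lip_end",c,n=1); spot("pointer_tip",c,n=1)
n_=n
E
python3 -c "
from m import *
meas()"
```

```text
6.1 [0.5455 0.0187 0.0694] [-0.9847  0.5837 -0.3486] a 0.016309789313683064 b -0.014908665889699812
scene lip_end spot_point [ 0.5548 -0.0825  0.0906] 0.69
scene pointer_tip spot_point [ 0.606  -0.0724  0.1304] 0.6
top lip_end spot_point [ 0.5593 -0.0778  0.0913] 0.76
top pointer_tip spot_point [ 0.6039 -0.0681  0.1315] 0.58
```

Emit:
arm_command(xyz=[[0.001, 0.0002, 0.0015], [0.0025, 0.0004, 0.003], [0.004, 0.0006, 0.0045], [0.005, 0.0007, 0.006], [0.0065, 0.0009, 0.0077], [0.008, 0.001, 0.0095], [0.0095, 0.0012, 0.0115]], rot=[[0, 0, 0], [0, 0, 0], [0, 0, 0], [0, 0, 0], [0, 0, 0], [0, 0, 0], [0, 0, 0]])

```text
time: 6.98
ee_pos: [0.5551, 0.0199, 0.081]
eef_rot: [-0.068, 0.963, 0.019, 0.259]
ft_force: [0.8, 0.0, 0.1]
width: 0.0006
grip_force: 0.0
```

```bash
python3 -c "
from m import *
meas()"
```

```text
6.9833 [0.5551 0.0199 0.081 ] [0.8149 0.0476 0.0602] a 0.0012196450475101678 b -0.01486138731377133
scene lip_end spot_point [ 0.5599 -0.0839  0.0941] 0.95
scene pointer_tip spot_point [ 0.5854 -0.3414  0.0051] 0.52
top pointer_tip spot_point [ 0.6019 -0.0708  0.1323] 0.66
```

```bash
python3 - <<'E'
from h import *
a=cv2.imread("pics/s3.png"); b=r.camera("scene")[:,:,::-1]; b=cv2.resize(b[100:250,190:390],None,fx=4,fy=4)
cv2.imwrite("pics/c4.png",np.hstack([a[260:500,380:640],b[260:500,380:640]]).repeat(1,0)); 
cv2.imwrite("pics/c4.png",cv2.resize(cv2.imread("pics/c4.png"),(800,370)))
E
```

```text
(no output)
```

View pics/c4.png

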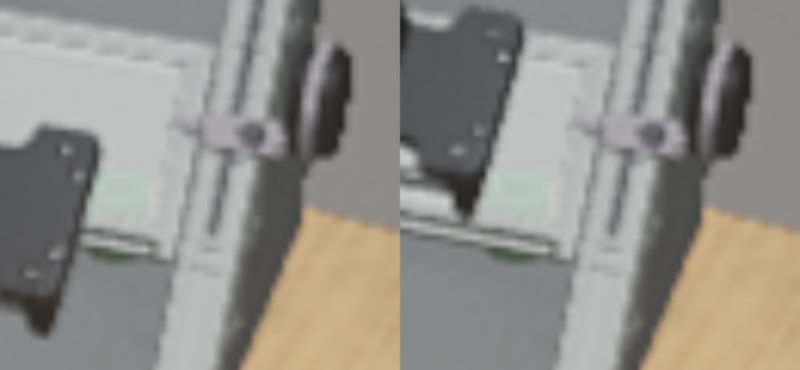

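The lip's end is at the same place in both crops (about row 243), so the fingers have not yet pushed it. I carry on slowly.

Emit:
arm_command(xyz=[[0.001, 0.0001, 0.001], [0.002, 0.0003, 0.0025], [0.003, 0.0004, 0.0038], [0.0042, 0.0006, 0.005], [0.0052, 0.0007, 0.0062], [0.0064, 0.0009, 0.0077]], rot=[[0, 0, 0], [0, 0, 0], [0, 0, 0], [0, 0, 0], [0, 0, 0], [0, 0, 0]])

```text
time: 7.83
ee_pos: [0.5614, 0.0208, 0.0887]
eef_rot: [-0.068, 0.963, 0.018, 0.259]
ft_force: [0.9, 0.1, -0.9]
width: 0.0006
grip_force: 0.0
```

```bash
python3 -c "
from m import *
meas()
b=r.camera('scene')[150:225,285:350,::-1]; cv2.imwrite('pics/c5.png',cv2.resize(b,None,fx=6,fy=6))
r.camera('wrist');spot('lip_end','wrist')"
```

```text
7.8333 [0.5614 0.0208 0.0887] [ 0.9165  0.1315 -0.9085] a -0.00879262341240094 b -0.014860764188660749
scene lip_end spot_point [ 0.5599 -0.0815  0.0918] 0.97
scene pointer_tip spot_point [ 0.604  -0.0733  0.1302] 0.4
top lip_end spot_point [ 0.5559 -0.0799  0.0925] 0.75
top pointer_tip spot_point [ 0.6023 -0.0702  0.1302] 0.62
wrist lip_end spot_point [ 0.5554 -0.0833  0.093 ] 0.95
```

View pics/c5.png

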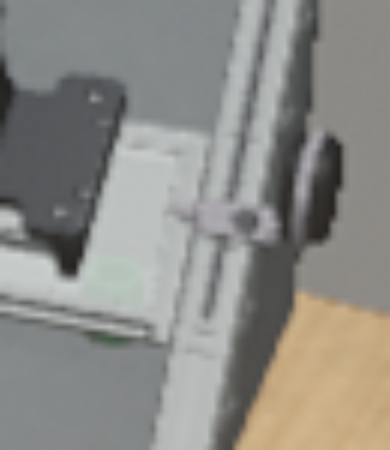

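```bash
python3 - <<'E'
from h import *
s=r.read_state(); tcp=np.array(s["ee_pos"]); Q=R.from_quat(s["eef_rot"])
def proj(c,p):
    m=r.camera_model(c); q=np.linalg.inv(np.array(m["T"]))@np.append(p,1)
    return np.array([m["cx"]+m["fx"]*q[0]/-q[2], m["cy"]+m["fy"]*-q[1]/-q[2]])
out=[]
for c,(x0,y0,W,H) in(("scene",(225,140,100,75)),("top",(180,125,133,100)),):
    im=r.camera(c)[y0:y0+H,x0:x0+W,::-1]; k=400/W; im=cv2.resize(im,(400,300),interpolation=cv2.INTER_CUBIC)
    raw=im.copy()
    for p,col in((tcp,(0,0,255)),(tcp+Q.apply([0,0,-.07]),(0,160,255)),(lip,(0,255,0)),(lip-.105*yl,(0,255,0)),(lip+.105*yl,(0,255,0)),(lip-.028*n,(255,0,255))):
        a=(proj(c,p)+.5-[x0,y0])*k; print(c,a); cv2.circle(im,tuple(int(v) for v in a),4,col,1)
    out.append(np.hstack([raw,im]))
cv2.imwrite("pics/c6.png",np.vstack(out))
E
```

```text
scene [203.3221 227.9096]
scene [185.5431 180.398 ]
scene [194.6723 237.2173]
scene [342.4076 264.1937]
scene [ 53.0207 211.3517]
scene [204.8621 241.8814]
top [197.9049 170.3947]
top [198.8696 203.2653]
top [200.0986 189.6528]
top [323.5672 169.3623]
top [ 76.4153 209.9785]
top [197.783  167.6499]
```

View pics/c6.png

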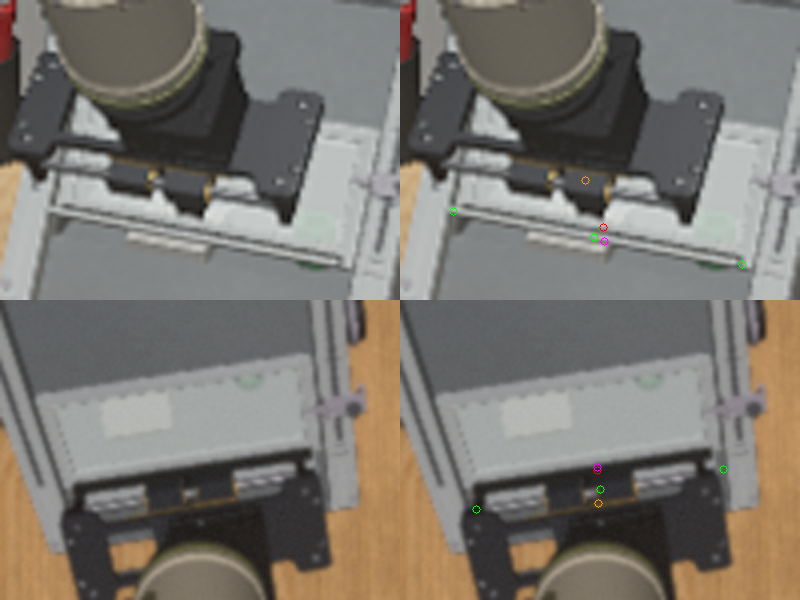

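The overlay puts my lip estimate exactly on the lip (green dots at the ends, scene (53,211) and (342,264)). The fingertips, at about (205,218), lie in front of the window above the unbroken lip line, so they slid past just outside its edge. I back out, go down, and come in about 12 mm deeper.

Emit:
arm_command(xyz=[[-0.013, -0.0018, 0.011], [-0.0265, -0.0037, 0.0225], [-0.038, -0.0053, 0.009], [-0.05, -0.007, -0.006], [-0.0615, -0.0087, -0.0195], [-0.0615, -0.0087, -0.0195], [-0.05, -0.007, -0.029], [-0.04, -0.0057, -0.0375], [-0.033, -0.0047, -0.0435], [-0.0275, -0.004, -0.0485], [-0.026, -0.0037, -0.0497], [-0.026, -0.0037, -0.0497]], rot=[[0, 0, 0], [0, 0, 0], [0, 0, 0], [0, 0, 0], [0, 0, 0], [0, 0, 0], [0, 0, 0], [0, 0, 0], [0, 0, 0], [0, 0, 0], [0, 0, 0], [0, 0, 0]])

```text
time: 9.38
ee_pos: [0.536, 0.0173, 0.0391]
eef_rot: [-0.068, 0.963, 0.019, 0.259]
ft_force: [0.1, 0.3, 1.3]
width: 0.0005
grip_force: 0.0
```

```bash
cat > ov.py <<'E'
from h import *
def proj(c,p):
    m=r.camera_model(c); q=np.linalg.inv(np.array(m["T"]))@np.append(p,1)
    return np.array([m["cx"]+m["fx"]*q[0]/-q[2], m["cy"]+m["fy"]*-q[1]/-q[2]])
E
python3 - <<'E'
from ov import *
from m import meas
meas()
s=r.read_state(); tcp=np.array(s["ee_pos"]); Q=R.from_quat(s["eef_rot"])
out=[]
for c,(x0,y0,W,H) in(("scene",(230,170,80,60)),("top",(190,140,107,80))):
    im=r.camera(c)[y0:y0+H,x0:x0+W,::-1]; k=400/W; im=cv2.resize(im,(400,300),interpolation=cv2.INTER_CUBIC); raw=im.copy()
    for p in[tcp+Q.apply([0,0,-d]) for d in(0,.019,.04,.07)]+[lip,lip-.05*yl]:
        a=(proj(c,p)+.5-[x0,y0])*k; cv2.circle(im,tuple(int(v) for v in a),3,(0,0,255),1)
    out.append(np.hstack([raw,im]))
cv2.imwrite("pics/c7.png",np.vstack(out))
E
```

```text
9.3833 [0.536  0.0173 0.0391] [0.1207 0.2742 1.2566] a 0.0457171902928562 b -0.027072895892320713
scene lip_end spot_point [ 0.5552 -0.0814  0.0926] 0.7
scene pointer_tip spot_point [ 0.6028 -0.0756  0.1309] 0.41
top lip_end spot_point [ 0.5568 -0.0785  0.0939] 0.55
top pointer_tip spot_point [ 0.6005 -0.0684  0.1314] 0.45
```

View pics/c7.png

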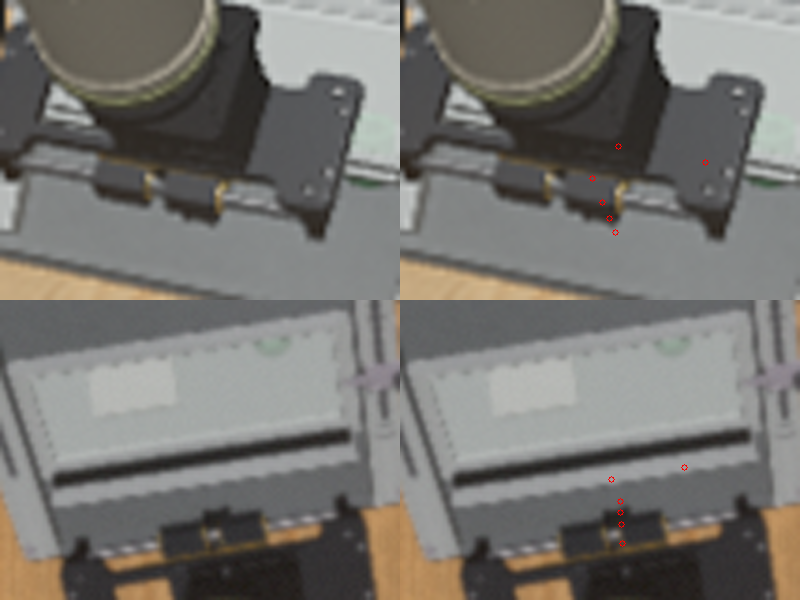

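The fingertips really end about 15 mm short of the stated TCP: top (215,510) is outside the lip edge at about y=488, and scene shows them at (195,222). That is why they slid past. I go a little deeper and then up the slope, watching the force.

Emit:
arm_command(xyz=[[0.0023, 0.0003, -0.002], [0.0046, 0.0006, -0.0039], [0.0072, 0.001, -0.001], [0.0102, 0.0014, 0.0027], [0.0132, 0.0018, 0.0064], [0.0162, 0.0022, 0.01], [0.0192, 0.0026, 0.0136], [0.0218, 0.003, 0.0167], [0.0237, 0.0033, 0.019]], rot=[[0, 0, 0], [0, 0, 0], [0, 0, 0], [0, 0, 0], [0, 0, 0], [0, 0, 0], [0, 0, 0], [0, 0, 0], [0, 0, 0]])

```text
time: 10.53
ee_pos: [0.5589, 0.0203, 0.0579]
eef_rot: [-0.068, 0.964, 0.018, 0.258]
ft_force: [-0.9, -0.5, -2.6]
width: 0.0005
grip_force: 1.3
```

```bash
python3 -c "
from m import *
meas()"
```

```text
10.5333 [0.5589 0.0203 0.0579] [-0.8904 -0.4533 -2.5647] a 0.016474586470532643 b -0.03269819223952991
scene lip_end spot_point [ 0.5642 -0.0809  0.0995] 0.86
scene pointer_tip spot_point [ 0.6071 -0.0713  0.1297] 0.61
top lip_end spot_point [ 0.564  -0.0792  0.1017] 0.7
top pointer_tip spot_point [ 0.6026 -0.0704  0.13  ] 0.53
```

Contact: the lip has risen about 11 mm, with a force of about 2.7 N. About 49 mm remain, so I push another 38 mm and then measure.

Emit:
arm_command(xyz=[[0.0013, 0.0002, 0.0015], [0.0033, 0.0005, 0.004], [0.0056, 0.0008, 0.0067], [0.0078, 0.0011, 0.0094], [0.01, 0.0014, 0.0121], [0.0122, 0.0017, 0.0147], [0.0144, 0.002, 0.0174], [0.0166, 0.0023, 0.02], [0.0188, 0.0026, 0.0227], [0.021, 0.003, 0.0253], [0.023, 0.0032, 0.0277], [0.0242, 0.0034, 0.0291]], rot=[[0, 0, 0], [0, 0, 0], [0, 0, 0], [0, 0, 0], [0, 0, 0], [0, 0, 0], [0, 0, 0], [0, 0, 0], [0, 0, 0], [0, 0, 0], [0, 0, 0], [0, 0, 0]])

```text
time: 11.83
ee_pos: [0.5838, 0.0238, 0.0875]
eef_rot: [-0.068, 0.963, 0.018, 0.259]
ft_force: [-2.0, -1.6, -2.0]
width: 0.0006
grip_force: 1.4
```

```bash
cat >> m.py <<'E'
def both():
    s=r.read_state(); print(s["time"],np.array(s["ee_pos"]),s["ft_force"])
    P=np.array([.6035,-.0705,.131]); G=[]
    for c in("scene","top","wrist"):
        for k in range(2):
            r.camera(c); d=r.spot_point("lip_end",c)
            if d and d[0]["conf"]>.4:
                v=w(c,d[0]["at"]); g=(P-v)@u; print(c,v,round(d[0]["conf"],2),"gap",round(g,4)); 
            e=r.spot_point("pointer_tip",c)
            if e and e[0]["conf"]>.3: print("  ptr",w(c,e[0]["at"]),"gap",(w(c,e[0]["at"])-v)@u)
E
python3 -c "
from m import *
both()"
```

```text
11.8333 [0.5838 0.0238 0.0875] [-1.9922 -1.5771 -2.0118]
scene [ 0.3957  0.0143 -0.0004] 0.63 gap 0.2253
  ptr [ 0.6053 -0.071   0.1311] gap 0.22645618047792251
scene [ 0.5873 -0.0794  0.1292] 0.87 gap 0.0125
  ptr [ 0.6026 -0.0738  0.1301] gap 0.010954503015277216
top [ 0.5912 -0.0782  0.1297] 0.73 gap 0.0095
  ptr [ 0.5999 -0.0716  0.1306] gap 0.006830723444696056
top [ 0.5917 -0.0739  0.1316] 0.98 gap 0.0074
  ptr [ 0.6009 -0.0676  0.1303] gap 0.005417100864152404
wrist [0.6149 0.0318 0.0027] 0.61 gap 0.0819
  ptr [ 0.6018 -0.0723  0.1306] gap 0.0803155984771372
  ptr [ 0.6013 -0.0756  0.1315] gap 0.08040542871997183
```

Emit:
arm_command(xyz=[[0.0013, 0.0002, 0.0015], [0.0026, 0.0004, 0.0031], [0.0038, 0.0005, 0.0045], [0.0048, 0.0007, 0.0057], [0.0048, 0.0007, 0.0057], [0.0048, 0.0007, 0.0057], [0.002, 0.0003, 0.0024], [-0.003, -0.0004, -0.0036], [-0.008, -0.0011, -0.0096], [-0.013, -0.0018, -0.0156], [-0.013, -0.0018, -0.0156]], rot=[[0, 0, 0], [0, 0, 0], [0, 0, 0], [0, 0, 0], [0, 0, 0], [0, 0, 0], [0, 0, 0], [0, 0, 0], [0, 0, 0], [0, 0, 0], [0, 0, 0]])

```text
time: 13.65
ee_pos: [0.5682, 0.0217, 0.0693]
eef_rot: [-0.068, 0.964, 0.018, 0.257]
ft_force: [-0.4, -0.3, -0.8]
width: 0.0006
grip_force: 0.0
```

```bash
python3 -c "
from m import *
both()"
```

```text
13.65 [0.5682 0.0217 0.0693] [-0.4288 -0.336  -0.8229]
scene [ 0.5922 -0.0778  0.1344] 0.94 gap 0.0053
  ptr [ 0.4461 -0.3086  0.0601] gap -0.17057982982987538
scene [ 0.5934 -0.0769  0.1354] 0.88 gap 0.0036
  ptr [ 0.6042 -0.0726  0.1292] gap 0.0024922016580345135
top [ 0.5933 -0.0769  0.1381] 0.66 gap 0.0016
  ptr [ 0.6001 -0.067   0.1324] gap 0.0008422208550763369
top [ 0.5915 -0.0763  0.1332] 0.97 gap 0.0065
  ptr [ 0.4431 -0.3075 -0.0022] gap -0.2189362186041632
```

Emit:
arm_command(xyz=[[-0.012, -0.0017, 0.008], [-0.03, -0.0042, 0.023], [-0.05, -0.007, 0.04], [-0.07, -0.01, 0.059], [-0.09, -0.012, 0.075], [-0.105, -0.014, 0.085], [-0.116, -0.014, 0.09], [-0.116, -0.014, 0.09], [-0.116, -0.014, 0.09]], rot=[[0, 0, 0], [0, 0, 0], [0, 0, 0], [0, 0, 0], [0, 0, 0], [0, 0, 0], [0, 0, 0], [0, 0, 0], [0, 0, 0]])

```text
time: 15.3
ee_pos: [0.4546, 0.0079, 0.1619]
eef_rot: [-0.068, 0.963, 0.018, 0.259]
ft_force: [0.9, 0.3, 0.5]
width: 0.0002
grip_force: 0.0
```

```bash
python3 -c "
from m import *
both()
r.camera('wrist');spot('lip_edge','wrist');r.camera('scene');spot('switch_top','scene');r.camera('top');spot('switch_top','top')
s=r.read_state();q=R.from_quat(s['eef_rot'])
x=np.array([-1,0,0.]);Q=R.from_matrix(np.array([[-1,0,0],[0,1,0],[0,0,-1.]]).T)
print((Q*q.inv()).as_rotvec(),s['joint_positions'])"
```

```text
15.3 [0.4546 0.0079 0.1619] [0.9186 0.3132 0.4658]
scene [ 0.447  -0.3073 -0.0038] 0.72 gap 0.2242
  ptr [ 0.6021 -0.0733  0.1315] gap 0.2234489738983734
scene [ 0.5915 -0.0793  0.1331] 0.66 gap 0.0068
  ptr [ 0.6041 -0.0735  0.132 ] gap 0.007714424487182629
top [ 0.5942 -0.0766  0.1349] 0.66 gap 0.0035
  ptr [ 0.6025 -0.0681  0.1318] gap 0.0037419789271376184
top [ 0.592  -0.0763  0.1364] 0.74 gap 0.0037
  ptr [ 0.5989 -0.0684  0.131 ] gap 0.0009129349164640118
  ptr [0.6155 0.0331 0.0007] gap -0.07922265517941121
top switch_top spot_point [ 0.4424 -0.3051  0.0587] 0.59
[-0.0374  0.5237 -0.138 ] [ 0.4395 -0.4652 -0.4109  2.3583 -0.4002  0.7234  1.9682]
```

Seven readings put the lip about 4 mm under the pointer, and dead reckoning gives about 3 mm, so it is inside the 8 mm band and released. Now to the button.

Emit:
arm_command(xyz=[[0, -0.015, 0], [0, -0.035, 0], [0, -0.055, 0], [0, -0.08, 0], [0, -0.105, 0], [-0.002, -0.13, 0], [-0.004, -0.155, 0], [-0.006, -0.18, 0], [-0.008, -0.205, 0], [-0.01, -0.23, 0], [-0.01, -0.255, 0], [-0.01, -0.28, -0.01], [-0.01, -0.305, -0.02], [-0.01, -0.318, -0.03], [-0.01, -0.318, -0.04], [-0.01, -0.318, -0.04], [-0.01, -0.318, -0.04]], rot=[[0, 0.05, -0.01], [0, 0.1, -0.02], [-0.01, 0.15, -0.03], [-0.01, 0.2, -0.05], [-0.02, 0.25, -0.06], [-0.02, 0.3, -0.07], [-0.02, 0.35, -0.09], [-0.03, 0.4, -0.1], [-0.03, 0.45, -0.12], [-0.03, 0.49, -0.13], [-0.037, 0.524, -0.138], [-0.037, 0.524, -0.138], [-0.037, 0.524, -0.138], [-0.037, 0.524, -0.138], [-0.037, 0.524, -0.138], [-0.037, 0.524, -0.138], [-0.037, 0.524, -0.138]])

```text
time: 17.92
ee_pos: [0.4442, -0.3084, 0.1208]
eef_rot: [-0.001, 1.0, 0.001, -0.001]
ft_force: [-0.7, 0.8, -0.2]
width: 0.0001
grip_force: 0.0
```

```bash
python3 -c "
from m import *
s=r.read_state();print(s['time'],s['ee_pos'],s['ft_force'],s['eef_rot'])
r.camera('wrist');spot('switch_top','wrist')
r.camera('scene');spot('lip_end','scene');spot('pointer_tip','scene')"
```

```text
17.9167 [ 0.4442 -0.3084  0.1208] [-0.7466  0.7798 -0.199 ] [-0.0005  1.      0.0009 -0.0006]
wrist switch_top spot_point [ 0.4443 -0.3092  0.0567] 0.59
scene lip_end spot_point [ 0.5924 -0.0792  0.1354] 0.75
scene lip_end spot_point [ 0.601  -0.0728  0.1314] 0.19
```

Emit:
arm_command(xyz=[[0, 0, -0.015], [0, 0, -0.03], [0, 0, -0.042], [0, 0, -0.05], [0, 0, -0.055], [0, 0, -0.059], [0, 0, -0.062], [0, 0, -0.064], [0, 0, -0.066], [0, 0, -0.066]], rot=[[0, 0, 0], [0, 0, 0], [0, 0, 0], [0, 0, 0], [0, 0, 0], [0, 0, 0], [0, 0, 0], [0, 0, 0], [0, 0, 0], [0, 0, 0]])

```text
time: 19.0
ee_pos: [0.4443, -0.3101, 0.0553]
eef_rot: [0.0, 1.0, 0.0, -0.0]
ft_force: [-0.5, -0.1, 0.3]
width: 0.0004
grip_force: 0.0
```

Emit:
arm_command(xyz=[[0, 0, -0.0015], [0, 0, -0.003], [0, 0, -0.0045], [0, 0, -0.006], [0, 0, -0.0075], [0, 0, -0.0075]], rot=[[0, 0, 0], [0, 0, 0], [0, 0, 0], [0, 0, 0], [0, 0, 0], [0, 0, 0]])

```text
time: 19.5
ee_pos: [0.4441, -0.3099, 0.0475]
eef_rot: [0.0, 1.0, 0.0, -0.0]
ft_force: [-0.3, 1.0, 0.0]
width: 0.0003
grip_force: 0.0
```

Emit:
arm_command(xyz=[[0, 0, -0.0015], [0, 0, -0.003], [0, 0, -0.0045], [0, 0, -0.006], [0, 0, -0.006]], rot=[[0, 0, 0], [0, 0, 0], [0, 0, 0], [0, 0, 0], [0, 0, 0]])

```text
time: 19.92
ee_pos: [0.444, -0.3099, 0.0415]
eef_rot: [0.0, 1.0, 0.0, -0.0]
ft_force: [0.6, 0.1, -0.5]
width: 0.0004
grip_force: 0.0
```

Emit:
arm_command(xyz=[[0, 0, -0.001], [0, 0, -0.002], [0, 0, -0.003], [0, 0, -0.004], [0, 0, -0.004]], rot=[[0, 0, 0], [0, 0, 0], [0, 0, 0], [0, 0, 0], [0, 0, 0]])

```text
time: 20.33
ee_pos: [0.4441, -0.3099, 0.0376]
eef_rot: [0.0, 1.0, 0.0, -0.0]
ft_force: [0.2, 0.1, -0.2]
width: 0.0005
grip_force: 0.0
```

```bash
python3 -c "
from m import *
s=r.read_state();print(s['time'],s['ee_pos'],s['ft_force'])
for c in ('scene','top'):
  r.camera(c);spot('switch_top',c);spot('pod',c)"
```

```text
20.3333 [ 0.4441 -0.3099  0.0376] [ 0.1944  0.104  -0.1888]
scene switch_top spot_point [ 0.4451 -0.3083  0.0623] 0.64
scene pod spot_point [ 0.4481 -0.309  -0.0028] 0.83
top pod spot_point [ 0.4455 -0.3061 -0.0018] 0.68
```

Emit:
arm_command(xyz=[[0, 0, -0.001], [0, 0, -0.002], [0, 0, -0.003], [0, 0, -0.004], [0, 0, -0.004]], rot=[[0, 0, 0], [0, 0, 0], [0, 0, 0], [0, 0, 0], [0, 0, 0]])

```text
time: 21.05
ee_pos: [0.4441, -0.3099, 0.0336]
eef_rot: [0.0, 1.0, 0.0, -0.0]
ft_force: [-0.2, -0.3, -0.1]
width: 0.0003
grip_force: 0.0
```

Emit:
arm_command(xyz=[[0, 0, -0.001], [0, 0, -0.002], [0, 0, -0.003], [0, 0, -0.003]], rot=[[0, 0, 0], [0, 0, 0], [0, 0, 0], [0, 0, 0]])

```text
time: 21.38
ee_pos: [0.4441, -0.3099, 0.0306]
eef_rot: [0.0, 1.0, 0.0, -0.0]
ft_force: [-1.0, -0.1, 0.9]
width: 0.0005
grip_force: 0.0
```

```bash
python3 - <<'E'
from ov import *
s=r.read_state(); tcp=np.array(s["ee_pos"]); print(s["time"],tcp,s["ft_force"])
for c in("scene","top"):
    im=r.camera(c); a=proj(c,tcp); b=proj(c,tcp+[0,0,.07]); t=proj(c,np.array([.4445,-.3085,.059])); print(c,"tcp",a,"70back",b,"button",t,"y+20",proj(c,tcp+[0,.02,0]),"x+20",proj(c,tcp+[.02,0,0]))
    x0,y0=int(a[0])-22,int(b[1])-14 if c=="scene" else int(a[1])-16
    g=cv2.cvtColor(im,cv2.COLOR_RGB2GRAY)[y0:y0+40,x0:x0+44:1]
    print(c,x0,y0); print("\n".join("".join(" .:-=+*#%@"[::-1][min(9,v//20)] for v in row) for row in g))
E
```

```text
21.3833 [ 0.4441 -0.3099  0.0306] [-1.0482 -0.1088  0.8533]
scene tcp [376.6289 274.5987] 70back [380.3593 252.6905] button [377.5616 265.6461] y+20 [368.5906 272.0725] x+20 [378.9448 269.4032]
scene 354 238
=++++=:.:--=**********++++++====+***########
.:-==+++=-:=*************#%+:=+====++**#####
   ..:-=+++*##***********#%-.=**++=====+***#
  ..   .--+#######*****-=*%::+*****+++====++
 ....  ...=############..-+--+*********++=+=
 .........=############:..:=+*************#-
 .... ....=###########*++=-=*************##:
..........-+*#########++**+*####*********++:
........  ..:==*######**%#*########*****---:
...........   .--=+*####%**#############..::
........... .......=#####**#############-  :
.................. :*###***############*+++-
.......... ....... :*%##***############*+*++
.................. :*%#################*===+
.................. .+%########%%*==+*##*====
.................  .=%########%%-...-*#+====
 ...............    -%########%#. . .=+=====
 ...............    -%#######%%-.....:--====
................... -########%%. .... ..----
....................-########%+......
[... 2151 characters left out ...]
+*##*********##*+==*####*
+**+*+++*+++++++++++************#%#*+=+*####
*****+****++********************#%#*+==*####
*+++***+**++**********+*********###*++=+*##*
*+=++*****+++++++++++=-+***********++****###
**++***+**+=======+++==+***********++**#####
*********++=========++=+***********++*####*#
*********+=----------++************++***####
+++++++++=----::::::-=++++++++=++++===**#*##
=====--------::::::::-----------------+#*#*#
-----::-:----:::::::::::-::---:----:--**####
--:::::::----::::::::::::::---::--::-=*#####
--:::::::-:-::-::::::::::::---::---:-+*###*#
-::::::-:-:::::::::::::::::---:::--:-+*#####
-::::::-::::::::::::::::::::--::::::-+*#####
-:::::::::::::::::::::::::::--:::-::-+*#####
```

Read as coarse text pixels, the scene image shows the fingertips at about (379,266), directly over the light button top. The tips sit about 27 mm behind the TCP, so contact is just starting and I press on.

Emit:
arm_command(xyz=[[0, 0, -0.001], [0, 0, -0.002], [0, 0, -0.003], [0, 0, -0.004], [0, 0, -0.004]], rot=[[0, 0, 0], [0, 0, 0], [0, 0, 0], [0, 0, 0], [0, 0, 0]])

```text
time: 21.9
ee_pos: [0.4442, -0.31, 0.0267]
eef_rot: [0.0, 1.0, 0.0, -0.0]
ft_force: [0.3, 0.8, 0.5]
width: 0.0005
grip_force: 0.7
```

Emit:
arm_command(xyz=[[0, 0, -0.001], [0, 0, -0.002], [0, 0, -0.003], [0, 0, -0.004], [0, 0, -0.004]], rot=[[0, 0, 0], [0, 0, 0], [0, 0, 0], [0, 0, 0], [0, 0, 0]])

```text
time: 22.32
ee_pos: [0.4443, -0.31, 0.0228]
eef_rot: [0.0, 1.0, 0.0, -0.0]
ft_force: [-2.0, 1.8, 3.7]
width: 0.0004
grip_force: 1.8
```

Emit:
arm_command(xyz=[[0, 0, -0.001], [0, 0, -0.002], [0, 0, -0.0025], [0, 0, -0.0025]], rot=[[0, 0, 0], [0, 0, 0], [0, 0, 0], [0, 0, 0]])

```text
time: 22.65
ee_pos: [0.4443, -0.31, 0.0207]
eef_rot: [0.0, 1.0, 0.0, -0.0]
ft_force: [-3.1, 1.9, 8.2]
width: 0.0003
grip_force: 3.9
```

8.2 N is above the 5 N needed for full travel. I press 1 mm more, then rise clear.

Emit:
arm_command(xyz=[[0, 0, -0.001], [0, 0, -0.001], [0, 0, 0.005], [0, 0, 0.015], [0, 0, 0.035], [0, 0, 0.06], [0, 0, 0.085], [0, 0, 0.1], [0, 0, 0.1], [0, 0, 0.1]], rot=[[0, 0, 0], [0, 0, 0], [0, 0, 0], [0, 0, 0], [0, 0, 0], [0, 0, 0], [0, 0, 0], [0, 0, 0], [0, 0, 0], [0, 0, 0]])

```text
time: 23.48
ee_pos: [0.4446, -0.3103, 0.1211]
eef_rot: [0.0, 1.0, -0.0, 0.001]
ft_force: [-0.8, -0.5, -1.9]
width: 0.0002
grip_force: 0.0
```

```bash
python3 -c "
from m import *
s=r.read_state();print(s['time'],s['ee_pos'],s['ft_force'],np.abs(s['joint_vel']).max())
for c in('scene','top'):
  r.camera(c);spot('lip_end',c,n=1);spot('pointer_tip',c,n=1);spot('switch_top',c,n=1)"
```

```text
23.4833 [ 0.4446 -0.3103  0.1211] [-0.7904 -0.5067 -1.9092] 0.03100575411937889
scene lip_end spot_point [ 0.5935 -0.0802  0.1353] 0.77
scene switch_top spot_point [ 0.4485 -0.3086  0.0596] 0.45
top lip_end spot_point [ 0.5924 -0.075   0.1357] 0.7
top pointer_tip spot_point [ 0.5993 -0.0706  0.1314] 0.65
top switch_top spot_point [ 0.4424 -0.309   0.0569] 0.4
```

The lip gap is still about 4 mm (tolerance 8 mm), and the button is back up with the arm clear of everything. I'm handing in.

```bash
python3 -c "
from h import r
print(r.close_job())"
```

```text
the job is handed in; nothing more can be done
None
```

The job is handed in: the window was pushed up by its lip and let go an estimated 3–4 mm below the pointer (tolerance 8 mm), then the button was pressed with about 8 N and let spring back; the verdict was not reported.

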